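# Clear the geyser dial and turn it off

## Robot

A 6-joint arm with a two-finger parallel gripper is mounted at the origin on the work surface. World frame = base frame: x ahead of the robot, y to its left, z up, the work surface at z = 0. Lengths are in m, angles in rad, forces in N, time in s.
With the tool pointing down it reaches from about 0.325 to 0.9 m from the base axis. Payload 6.1 kg.
Tool frame: the origin (TCP) lies at the centre of the arm's flange, where the gripper is bolted on; the fingertips stand 182 mm ahead of it and the grasp point (between the pads) lies 164 mm ahead of it; z points along the fingers, y is the line along which they close (so a half turn about z gives the same grasp; the last joint's range is limited). The gripper opens to 87 mm and grips with 3 to 60 N. Pads are 19 mm wide; open, the fingers measure 117 mm over their backs; the gripper's body (75 mm by 190 mm) begins 51 mm behind the grasp point.
Start: joints at [-1.412, 0.22, 1.526, -0, 1.395, -0.126], TCP at [0.176, -0.6, 0.405] pointing down, gripper open.
Joint ranges: [-2.98, 2.98], [-0.91, 2.08], [0.09, 2.57], [-1.24, 4.39], [0.2, 2.65], [-2.68, 2.68]. Speed limits (rad/s): [2.57, 2.57, 3.01, 3.14, 3.14, 3.14].

## Interface

Orientations are given as a unit quaternion [x, y, z, w].
In Python, from rig import * gives the robot as it stands. The module is installed in compiled form; this text tells all that it offers.
- The arm moves only by the tool step_arm, never from a script. Its argument "plan" is a list that holds one entry, the list of rows, each a list of 7 numbers: the shift along the world's x, y, z in cm, then the turn, a rotation vector about the world's x, y, z in degrees, then the opening, from 0 (shut) to 1 (fully open). In form: [[[x, y, z, rx, ry, rz, hand], ...]]. A call has 1 to 8 rows; each row shifts and turns the commanded pose from where the row before left it; what a row does not reach is not made up. A row lasts 1/8 s, in which the tool goes at most 62.5 mm and 10.7 degrees, less where a joint would pass 70% of its speed; a pose out of reach is approached as far as the arm can. A call is refused whole if a number of a shift passes 6.25 or a number of a turn 10.7, either way. A call with a gripper value outside its range is refused whole. The fingers move at their own pace and stop on an object; "squeeze" is the grip in N (left out, the last holds). Time passes only in rows, so rows that do not move let the fingers close. It gives the time, the measured TCP pose, the force, the opening and the grip force at its end, in the units of the state.
- get_obs(): the state, without advancing time (a new reading comes with each control period).
- snapshot(name): name is "side" or "top" or "wrist"; returns a dict with "image" (384x512x3 uint8, red, green, blue), "z_map" (384x512 float32, m along the optical axis (not along the pixel's ray), 0 where there is no reading), "fx", "fy", "cx", "cy" (pixels), "k1" (the pictures are not rectified: a ray, as slopes to the right and down, at radius r is drawn at 1 + k1 r^2 times it, then the intrinsics apply), "R" (3x3) and "t" (3): a world point X has camera coordinates R X + t; the wrist camera has in their place "tool_from_camera" (4x4, takes a point from camera to tool coordinates, whose origin is the TCP and whose axes are the flange's). Camera axes: x right, y down, z forward; pixel columns grow to the right and rows downward; lengths in m; the calibration is good to about 2 mm. A picture is of the moment at which its call begins: read the wrist's pose just before it.
- finish_job(): hands the job in; it is judged then, once.
Trained networks look in a picture, given as the dict that the camera call returned (one of the last four; its "shot" number tells which), for a name from the list of things; names that differ only in an ending like _2 or _b are one class to them, and where a whole thing is asked for, a point or a joint stands for the part that bears it (a point fixed in the world has none). Each returns a list of dicts, best first, with "conf" (0 to 1); they miss things now and then, are a little off and sometimes report something else, mostly with a low value. They report only what shows in the picture. A call takes as long as a camera call. They do not tell look-alikes from the thing itself.
- masks_of(picture, name): "pixels" (384x512 bool, what is visible of it) and "location" ([column, row] in pixels, amid what is visible of it).
- pinpoint(picture, name): "location" ([column, row] in pixels: a listed point, or the origin of a listed thing).
The state is a dict: "clock": time; "joint_pos": joint angles; "qd": joint speeds; "effort": joint torques, N m; "eef_pos": TCP position; "eef_rot": TCP orientation; "ft_force": force on the tool from outside, world axes, zero at the start; "torque": the same for the moment, N m; "width": finger opening in m; "gripper_force": force on a finger pad.
Only numpy, scipy, OpenCV 4.12 (cv2) and the standard library are available. Lean on these libraries where they do the work, as an engineer would, in place of code of your own. Each camera call takes 0.05 s, during which the arm holds its last target. There are 200 camera calls.

## Task

One of the three vessels (steel lota, blue toothbrush holder or amber oil bottle) has been left hard up against the geyser control; first stand that one upright on the round wooden coaster, well inside its edge, setting it down gently rather than dropping it. Then turn the black geyser dial anticlockwise (seen from above) all the way to its off stop and let go. Leave the other two vessels, the soap saucer, mug, comb and scrubber where they are.

Things in the scene. Friction and masses are not known exactly. Their poses are not given: they have to be found in the camera images.
- console: white geyser control slab, fixed, 120 (x) x 160 (y) x 24 mm high; origin at the centre of its underside, under the dial's axis; yaw varies 0.6 rad either way. Copper pipe, up to 32 mm diameter, 160 mm tall, stands at its x = +100 mm, y = 0. The vessel in the way stands by its -x edge, centre 114 to 125 mm from the dial's axis; the other two are over 180 mm away
- dial (a joint): dial angle, rad: 0 = off stop (fully anticlockwise from above), growing clockwise to 4.2 at the other stop; starts between 1.6 and 3.4. At 0 the white pointer on its top points at the large red mark, 2.1 rad anticlockwise of the console's +x. Stays where left; friction 0.06 N m; hard stops
- dial_grip (a point): point on the dial's axis at the height to grip, 46 mm above the ledge. The dial is a plain round black knob, 58 mm diameter, its side from 26 to 60 mm above the ledge, with a white pointer ridge on its top up to 62 mm; it can be gripped across at any yaw
- lota: steel lota (water pot), 124 mm high, belly 94 mm diameter at 45 mm up, foot 60 mm, straight neck 56 mm diameter from 86 to 118 mm up, rim 62 mm; origin at the centre of its underside, z up; about 0.35 kg
- lota_grip (a point): centre of the lota's neck, 108 mm above its underside: grip the neck across here (56 mm wide, any yaw)
- brush_holder: blue plastic toothbrush holder with a white band, round, 60 mm diameter, 110 mm high, foot 68 mm, closed, two brush heads rise from its top to 132 mm; origin at the centre of its underside, z up; about 0.22 kg
- brush_holder_grip (a point): on the holder's axis 90 mm above its underside: grip it across here (60 mm wide, any yaw)
- oil_bottle: amber oil bottle with yellow label, 64 mm diameter up to 95 mm, sloping shoulder up to 112 mm, green cap 36 mm diameter from 112 to 155 mm; origin at the centre of its underside, z up; about 0.3 kg
- oil_bottle_grip (a point): centre of the bottle's cap, 138 mm above its underside: grip the cap across here (36 mm wide, any yaw)
- coaster: round dark wooden coaster, 130 mm diameter, 12 mm high, fixed; origin at the centre of its underside
- saucer: blue ceramic saucer with a green soap bar, 120 mm diameter, 29 mm high, loose; origin at the centre of its underside; leave alone
- mug: red plastic bath mug without handle, 90 mm diameter, 100 mm high, loose; origin at the centre of its underside; leave alone
- tap: steel pillar tap, fixed, 162 mm tall, post 24 mm diameter, foot 40 mm; its spout is 18 mm thick, runs 70 mm along its x at 125 mm up; origin at the centre of its underside
- comb: wooden neem comb lying flat, 170 x 44 x 9 mm, loose, long axis x, origin under its middle; leave alone
- scrubber: wooden scrubbing brush with yellow bristles, 140 x 50 x 38 mm, loose, long axis x, origin under its middle; leave alone
There are look-alikes about, which are no part of the job. Of the things shaped like the brush_holder, the blue one is meant.

How it is judged:
On the way, in this order (a step that is already met when the one before it is completed fails the run):
1. the vessel that was against the control stands on the coaster, let go (horizontal distance between each of lota, brush_holder, oil_bottle and dial_grip above 0.18 m and ((horizontal distance between lota and coaster below 0.035 m and z of lota in the frame of coaster between 0.008 and 0.018 m and angle between each of lota, brush_holder, oil_bottle's own z axis and vertical below 0.1 rad and linear speed of lota below 0.02 m/s and contact force between the fingers and lota below 0.1 N and distance of each of brush_holder, oil_bottle from where it was at the start of the episode below 0.03 m) or (horizontal distance between brush_holder and coaster below 0.035 m and z of brush_holder in the frame of coaster between 0.008 and 0.018 m and angle between each of brush_holder, lota, oil_bottle's own z axis and vertical below 0.1 rad and linear speed of brush_holder below 0.02 m/s and contact force between the fingers and brush_holder below 0.1 N and distance of each of lota, oil_bottle from where it was at the start of the episode below 0.03 m) or (horizontal distance between oil_bottle and coaster below 0.035 m and z of oil_bottle in the frame of coaster between 0.008 and 0.018 m and angle between each of oil_bottle, lota, brush_holder's own z axis and vertical below 0.1 rad and linear speed of oil_bottle below 0.02 m/s and contact force between the fingers and oil_bottle below 0.1 N and distance of each of lota, brush_holder from where it was at the start of the episode below 0.03 m))), for 0.2 s.
2. then the dial is turned fully anticlockwise to its off stop (value of joint dial below 0.08 rad), for 0.2 s.
At the end, for the whole second after the job is handed in: Dial within 0.08 rad of its off stop, still, let go; the vessel that was in the way upright (0.1 rad), released, on the coaster within 35 mm of its centre; the other two upright within 30 mm of where they began; no vessel within 180 mm of the dial axis (all of step 1 and value of joint dial below 0.08 rad and velocity of joint dial between -0.05 and 0.05 rad/s and contact force between the fingers and dial below 0.1 N); the robot touches nothing.
It fails at once if a vessel is tipped beyond 0.5 rad (angle between any of lota, brush_holder, oil_bottle's own z axis and vertical above 0.5 rad).
It fails at once if a vessel out of the fingers moves faster than 0.45 m/s (dropped from more than about 10 mm) ((linear speed of lota above 0.45 m/s and contact force between the fingers and lota below 0.1 N) or (linear speed of brush_holder above 0.45 m/s and contact force between the fingers and brush_holder below 0.1 N) or (linear speed of oil_bottle above 0.45 m/s and contact force between the fingers and oil_bottle below 0.1 N)).
It fails at once if the saucer, mug, comb or scrubber is moved more than 30 mm (distance of any of saucer, mug, comb, scrubber from where it was at the start of the episode above 0.03 m).
It also fails if it takes over 72 s, if anything falls off the work surface, if the arm or the gripper's body presses on something with over 40 N, if the wrist force passes 120 N, or if a joint passes its speed limit or range.

## Working session

There is one attempt and no reset: what is moved stays moved. The work goes in short steps, Python scripts to look and compute and a tool call to move; the robot and the scene stay as the last step left them, time stands still between calls to the robot, and variables do not carry over. Pictures are saved under pics/ and viewed, at most 10 in all, crops included, and the job is handed in when it is done.

Besides the shell and the picture viewer there is one more tool, called after "Emit:" in YAML: its name, and indented under it one key for each argument. step_arm: Moves the arm, as the interface text tells. Its arguments: {"type":"object","properties":{"plan":{"type":"array"},"squeeze":{"type":"number"}},"required":["plan"]}

```bash
mkdir -p pics
cat > h.py <<'E'
from rig import *
import numpy as np, cv2
from scipy.spatial.transform import Rotation as Ro
def pose(p,obs=None):
    if 'R' in p: return np.array(p['R']),np.array(p['t'])
    T=np.eye(4);T[:3,:3]=Ro.from_quat(obs['eef_rot']).as_matrix();T[:3,3]=obs['eef_pos']
    M=np.linalg.inv(T@np.array(p['tool_from_camera']));return M[:3,:3],M[:3,3]
def rays(p,uv):
    d=np.array([(np.atleast_2d(uv)[:,0]-p['cx'])/p['fx'],(np.atleast_2d(uv)[:,1]-p['cy'])/p['fy']]).T
    u=d.copy()
    for _ in range(20): u=d/(1+p['k1']*(u**2).sum(1,keepdims=True))
    return np.c_[u,np.ones(len(u))]
def at_z(p,uv,z,obs=None):
    R,t=pose(p,obs);c=-R.T@t;d=rays(p,uv)@R
    return c+d*((z-c[2])/d[:,2])[:,None]
def cloud(p,mask,obs=None):
    R,t=pose(p,obs);v,u=np.nonzero(mask&(p['z_map']>0));r=rays(p,np.c_[u,v])*p['z_map'][v,u][:,None]
    return (r-t)@R,np.c_[u,v]
def save(p,n): cv2.imwrite('pics/'+n+'.png',cv2.cvtColor(p['image'],cv2.COLOR_RGB2BGR))
E
python3 - <<'E'
from h import *
for n in('top','side'):
    p=snapshot(n);save(p,n+'0')
    print(n,p['t'],p['k1'])
    for k in['console','dial','dial_grip','lota','brush_holder','oil_bottle','coaster','mug','tap','saucer','comb','scrubber']:
        for m in masks_of(p,k)[:3]:
            X,_=cloud(p,m['pixels'])
            if len(X): print(k,round(m['conf'],2),np.round(m['location']),m['pixels'].sum(),'med',np.round(np.median(X,0),3),'lo',np.round(np.percentile(X,2,axis=0),3),'hi',np.round(np.percentile(X,98,axis=0),3))
E
```

```text
top [0.01834178 0.54219493 1.24448684] 0.011610345045406633
console 0.78 [275. 189.] 2067 med [ 0.564 -0.083  0.024] lo [ 0.499 -0.155  0.013] hi [ 0.659 -0.001  0.159]
dial 0.9 [274. 194.] 341 med [ 0.556 -0.076  0.058] lo [ 0.529 -0.104  0.022] hi [ 0.585 -0.046  0.064]
dial 0.42 [362. 142.] 774 med [ 0.711 -0.334  0.073] lo [ 0.671 -0.377  0.004] hi [ 0.749 -0.296  0.124]
dial_grip 0.64 [279. 190.] 339 med [ 0.556 -0.076  0.058] lo [ 0.53  -0.105  0.023] hi [ 0.587 -0.049  0.064]
dial_grip 0.36 [168. 165.] 331 med [0.642 0.239 0.13 ] lo [0.623 0.224 0.005] hi [0.704 0.262 0.164]
lota 0.62 [360. 143.] 781 med [ 0.711 -0.334  0.073] lo [ 0.671 -0.377  0.004] hi [ 0.75  -0.296  0.124]
brush_holder 0.91 [223. 211.] 395 med [0.499 0.082 0.109] lo [0.47  0.055 0.002] hi [0.528 0.112 0.13 ]
brush_holder 0.71 [263. 226.] 366 med [ 0.448 -0.038  0.109] lo [ 0.419 -0.066 -0.001] hi [ 0.479 -0.009  0.132]
brush_holder 0.51 [168. 163.] 298 med [0.642 0.239 0.131] lo [0.625 0.225 0.009] hi [0.7   0.258 0.164]
oil_bottle 0.79 [140. 140.] 554 med [0.714 0.329 0.1  ] lo [0.693 0.31  0.002] hi [0.
[... 2312 characters left out ...]
-0.326  0.019] lo [ 0.369 -0.413  0.002] hi [ 0.473 -0.279  0.033]
saucer 0.29 [346. 205.] 540 med [ 0.335 -0.199  0.008] lo [ 0.264 -0.232 -0.001] hi [ 0.424 -0.171  0.014]
saucer 0.27 [261. 198.] 415 med [ 0.548 -0.065  0.054] lo [ 0.527 -0.103  0.025] hi [ 0.58  -0.048  0.064]
comb 0.88 [344. 203.] 599 med [ 0.341 -0.2    0.008] lo [ 0.262 -0.237 -0.001] hi [ 0.423 -0.171  0.013]
comb 0.31 [288. 212.] 962 med [ 0.436 -0.019  0.075] lo [ 0.415 -0.054  0.003] hi [ 0.471 -0.007  0.129]
scrubber 0.73 [285. 287.] 1400 med [0.342 0.188 0.037] lo [0.279 0.147 0.   ] hi [0.408 0.216 0.041]
scrubber 0.43 [262. 199.] 438 med [ 0.549 -0.065  0.055] lo [ 0.527 -0.108  0.025] hi [ 0.58  -0.047  0.064]
```

Run:
```python
import cv2
a=cv2.imread('pics/top0.png')[110:300,100:400];cv2.imwrite('pics/tc.png',cv2.resize(a,None,fx=2.6,fy=2.6,interpolation=2))
a=cv2.imread('pics/side0.png')[140:300,190:350];cv2.imwrite('pics/sc.png',cv2.resize(a,None,fx=3.7,fy=3.7,interpolation=2))
```

```text
(no output)
```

View pics/tc.png

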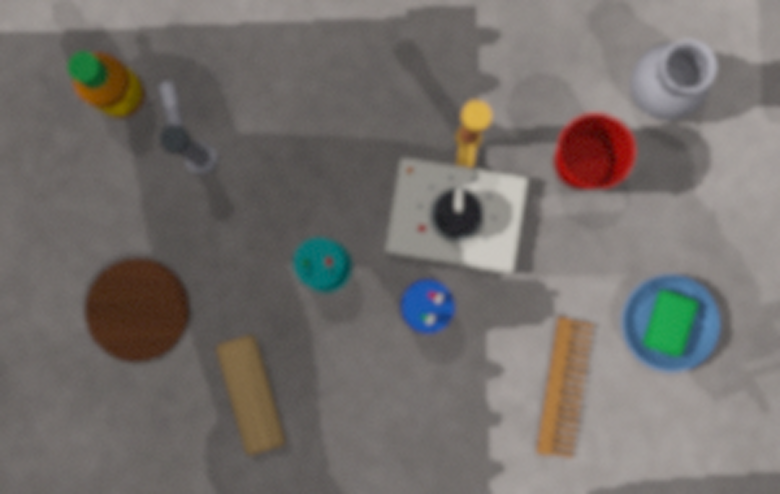

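View pics/sc.png

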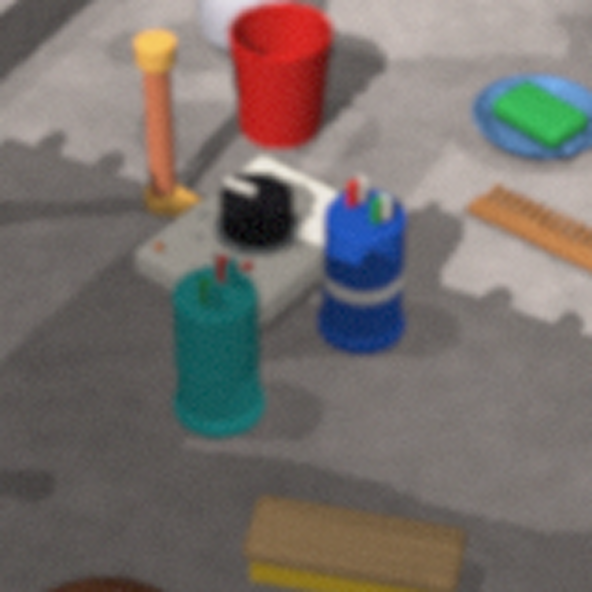

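Two holders are shaped alike: blue with a white band at top (263,226), against the control, and teal at (223,211), the decoy. The crops confirm blue at about (0.448,-0.037), 0.116 m from the dial. The pointer stands near world +x, so the dial reads about 1.9 rad.

Emit:
step_arm:
  plan:
    - [[3,6,0,0,0,0,1],[3,6,0,0,0,0,1],[3,6,0,0,0,0,1],[3,6,0,0,0,0,1],[3,6,0,0,0,0,1],[3,6,0,0,0,0,1],[3,6,0,0,0,0,1],[2,5.5,0,0,0,0,1]]

```text
clock: 2.3
eef_pos: [0.3918, -0.1516, 0.4052]
eef_rot: [0.99, 0.142, 0.001, 0.0]
ft_force: [0.9, -0.3, -0.6]
width: 0.0869
gripper_force: 0.0
```

Run:
```python
from h import *
o=get_obs();print(o['clock'],o['eef_pos'],Ro.from_quat(o['eef_rot']).as_matrix().round(3),np.round(o['joint_pos'],2),o['width'])
p=snapshot('wrist');print(p['tool_from_camera'])
for k in('brush_holder','dial'):
  for m in masks_of(p,k)[:2]:
    X,uv=cloud(p,m['pixels'],o); c=p['image'][uv[:,1],uv[:,0]].mean(0).round()
    print(k,m['conf'],c,np.percentile(X,2,axis=0).round(3),np.percentile(X,98,axis=0).round(3))
save(p,'w1');q=snapshot('side');save(q,'s1')
cv2.imwrite('pics/ws.png',np.hstack([cv2.imread('pics/w1.png')[:,:,:],cv2.imread('pics/s1.png')])[:, :][::1, ::1] if 0 else cv2.resize(np.hstack([cv2.imread('pics/w1.png'),cv2.imread('pics/s1.png')]),(800,300)))
```

```text
2.3 [ 0.39180322 -0.15155024  0.40519236] [[ 0.96   0.281  0.001]
 [ 0.281 -0.96  -0.001]
 [ 0.001  0.001 -1.   ]] [-0.56 -0.3   2.03  0.    1.41  0.73] 0.08691738992042561
[[ 3.92665152e-04 -9.55626718e-01 -2.94580076e-01  8.21923577e-02]
 [ 9.99999923e-01  3.79351636e-04  1.02337413e-04  7.62417358e-04]
 [ 1.39530679e-05 -2.94580093e-01  9.55626793e-01  2.05769121e-02]
 [ 0.00000000e+00  0.00000000e+00  0.00000000e+00  1.00000000e+00]]
brush_holder 0.91 [17. 77. 75.] [0.47  0.053 0.001] [0.506 0.088 0.11 ]
brush_holder 0.61 [ 40.  76. 134.] [ 0.422 -0.069  0.009] [ 0.476 -0.014  0.131]
dial 0.7 [ 48. 119. 109.] [ 0.369 -0.387  0.005] [ 0.475 -0.282  0.03 ]
dial 0.57 [69. 70. 70.] [ 0.526 -0.107  0.024] [ 0.548 -0.06   0.06 ]
```

View pics/ws.png

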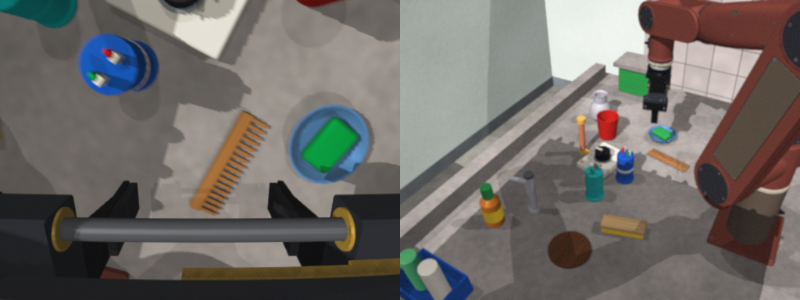

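The wrist view shows the blue holder at (118,65), and the gripper's long side lies along the closing axis. Next I hover over the holder, then descend.

Emit:
step_arm:
  plan:
    - [[2.8,5.6,0,0,0,0,1],[2.8,5.6,0,0,0,0,1],[0,0,0,0,0,0,1],[0,0,-4,0,0,0,1],[0,0,-4,0,0,0,1],[0,0,-4,0,0,0,1],[0,0,-2.9,0,0,0,1],[0,0,0,0,0,0,1]]

```text
clock: 3.5
eef_pos: [0.4456, -0.0435, 0.2535]
eef_rot: [0.99, 0.14, -0.003, -0.001]
ft_force: [0.4, 0.1, 0.1]
width: 0.087
gripper_force: 0.0
```

Emit:
step_arm:
  plan:
    - [[0,0,0,0,0,0,0.4],[0,0,0,0,0,0,0.4],[0,0,0,0,0,0,0.4],[0,0,0,0,0,0,0.4],[0,0,0,0,0,0,0.4]]
  squeeze: 20

```text
clock: 4.12
eef_pos: [0.4476, -0.0415, 0.2566]
eef_rot: [0.99, 0.142, 0.001, 0.0]
ft_force: [-1.0, 2.7, 6.5]
width: 0.0597
gripper_force: 19.9
```

Emit:
step_arm:
  plan:
    - [[0,0,1,0,0,0,0.4],[0,0,3,0,0,0,0.4],[0,0,4,0,0,0,0.4],[0,0,4,0,0,0,0.4],[0,0,4,0,0,0,0.4],[0,0,0,0,0,0,0.4]]

```text
clock: 4.88
eef_pos: [0.4479, -0.0419, 0.4196]
eef_rot: [0.99, 0.142, 0.003, 0.002]
ft_force: [-0.2, -1.0, -1.7]
width: 0.0599
gripper_force: 19.8
```

Emit:
step_arm:
  plan:
    - [[0,3,0,0,0,0,0.4],[0,5,0,0,0,0,0.4],[0,5,0,0,0,0,0.4],[0,5,0,0,0,0,0.4],[0,5,0,0,0,0,0.4],[0,5,0,0,0,0,0.4],[0,5,0,0,0,0,0.4],[0.3,3.1,0,0,0,0,0.4]]

```text
clock: 5.88
eef_pos: [0.4492, 0.3212, 0.4137]
eef_rot: [0.99, 0.143, -0.001, 0.0]
ft_force: [-0.6, -0.7, -1.4]
width: 0.0598
gripper_force: 19.8
```

Emit:
step_arm:
  plan:
    - [[0,0,0,0,0,0,0.4],[0,0,0,0,0,0,0.4]]

```text
clock: 6.12
eef_pos: [0.4498, 0.3187, 0.4143]
eef_rot: [0.99, 0.142, -0.001, 0.001]
ft_force: [-0.1, -0.9, -1.3]
width: 0.0597
gripper_force: 19.8
```

Run:
```python
from h import *
o=get_obs();print(o['eef_pos'],o['width'],o['gripper_force'],o['ft_force'])
p=snapshot('side');save(p,'s2')
for m in masks_of(p,'brush_holder')[:2]:
    X,_=cloud(p,m['pixels']);print(m['conf'],np.percentile(X,2,axis=0).round(3),np.percentile(X,98,axis=0).round(3))
cv2.imwrite('pics/s2c.png',cv2.resize(cv2.imread('pics/s2.png')[120:384,50:400],None,fx=2,fy=2))
```

```text
[0.44982    0.31870698 0.41430381] 0.059658669893773185 19.830105986329727 [-0.14282478 -0.90229637 -1.30558814]
0.86 [0.468 0.066 0.002] [0.523 0.117 0.129]
0.59 [0.416 0.234 0.004] [0.495 0.354 0.268]
```

View pics/s2c.png

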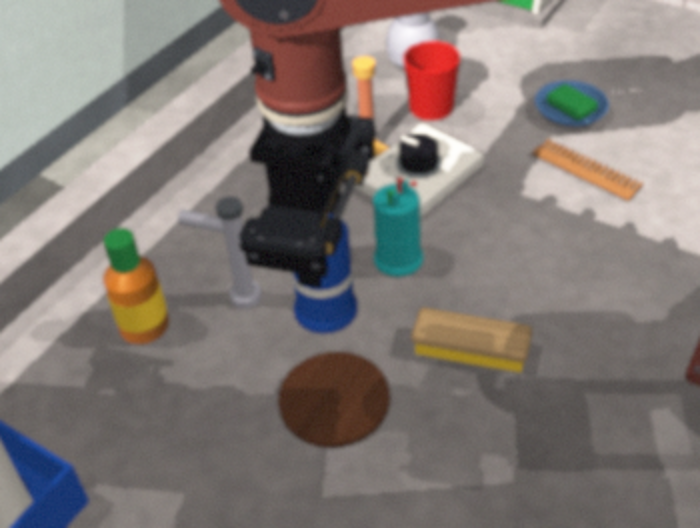

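The holder hangs upright above the coaster at (325,270) in the crop. Lowering it now.

Emit:
step_arm:
  plan:
    - [[0,0,-4,0,0,0,0.4],[0,0,-4,0,0,0,0.4],[0,0,-3.5,0,0,0,0.4],[0,0,-2,0,0,0,0.4],[0,0,0,0,0,0,0.4],[0,0,0,0,0,0,0.4]]

```text
clock: 6.98
eef_pos: [0.4508, 0.3189, 0.2819]
eef_rot: [0.99, 0.141, 0.001, -0.0]
ft_force: [-0.6, 0.6, -0.6]
width: 0.0595
gripper_force: 19.8
```

Emit:
step_arm:
  plan:
    - [[0,0,-0.4,0,0,0,0.4],[0,0,-0.4,0,0,0,0.4],[0,0,0,0,0,0,0.4]]

```text
clock: 7.35
eef_pos: [0.45, 0.3192, 0.2726]
eef_rot: [0.99, 0.142, -0.0, 0.0]
ft_force: [-0.3, 0.1, -1.5]
width: 0.0594
gripper_force: 19.8
```

Emit:
step_arm:
  plan:
    - [[0,0,-0.2,0,0,0,0.4],[0,0,-0.2,0,0,0,0.4],[0,0,0,0,0,0,0.4]]

```text
clock: 7.72
eef_pos: [0.4502, 0.3194, 0.2688]
eef_rot: [0.99, 0.142, 0.0, -0.0]
ft_force: [0.4, 0.7, -1.5]
width: 0.0596
gripper_force: 19.8
```

Emit:
step_arm:
  plan:
    - [[0,0,-0.2,0,0,0,0.4],[0,0,0,0,0,0,0.4]]

```text
clock: 7.98
eef_pos: [0.4508, 0.3198, 0.2685]
eef_rot: [0.99, 0.142, 0.001, -0.001]
ft_force: [-1.4, 0.4, 7.5]
width: 0.0596
gripper_force: 19.9
```

Contact (7.5 N up). Release, then lift away.

Emit:
step_arm:
  plan:
    - [[0,0,0,0,0,0,0.75],[0,0,0,0,0,0,1],[0,0,0,0,0,0,1],[0,0,0,0,0,0,1],[0,0,3,0,0,0,1],[0,0,4,0,0,0,1],[0,0,5,0,0,0,1],[0,0,2,0,0,0,1]]

```text
clock: 8.98
eef_pos: [0.4507, 0.3196, 0.4102]
eef_rot: [0.99, 0.142, 0.002, -0.001]
ft_force: [0.2, -1.5, -0.4]
width: 0.0873
gripper_force: 0.0
```

Emit:
step_arm:
  plan:
    - [[0,-5,0,0,0,0,1],[0,-5,0,0,0,0,1],[0,-5,0,0,0,0,1],[0,-5,0,0,0,0,1],[0,-5,0,0,0,0,1],[0,-3,0,0,0,0,1],[0,0,0,0,0,0,1],[0,0,0,0,0,0,1]]

```text
clock: 9.98
eef_pos: [0.45, 0.0397, 0.4061]
eef_rot: [0.99, 0.142, -0.0, -0.0]
ft_force: [-0.0, 0.4, 0.1]
width: 0.0873
gripper_force: 0.0
```

Run:
```python
from h import *
o=get_obs();print(o['clock'],o['eef_pos'],np.round(o['joint_pos'],2))
p=snapshot('side');save(p,'s3')
for m in masks_of(p,'brush_holder')[:3]:
    X,_=cloud(p,m['pixels']);print(m['conf'],m['location'],np.percentile(X,2,axis=0).round(3),np.percentile(X,98,axis=0).round(3))
o=get_obs();w=snapshot('wrist');save(w,'w3');t=snapshot('top');save(t,'t3')
for n,p in(('w',w),('t',t)):
  for m in masks_of(p,'brush_holder')[:3]:
    X,_=cloud(p,m['pixels'],o);print(n,'bh',m['conf'],m['location'],np.percentile(X,2,axis=0).round(3),np.percentile(X,98,axis=0).round(3))
  for m in masks_of(p,'dial')[:2]:
    X,uv=cloud(p,m['pixels'],o);s=(X[:,2]>.05)&(X[:,2]<.07);X=X[s];uv=uv[s];print(n,'dial',m['conf'],m['location'],len(X))
    if len(X)<20: continue
    c=(X.min(0)+X.max(0))/2;print(' circ',cv2.minEnclosingCircle(X[:,:2].astype(np.float32)))
    b=p['image'][uv[:,1],uv[:,0]].mean(1)>140;print(' white',b.sum(),X[b].mean(0).round(3) if b.any() else '')
  for m in masks_of(p,'console')[:1]:
    X,_=cloud(p,m['pixels'],o);k=X[:,2]>.1
    if k.any():print(n,'pipe',np.median(X[k],0).round(3))
cv2.imwrite('pics/m3.png',np.hstack([cv2.resize(cv2.imread('pics/w3.png'),(400,300)),cv2.resize(cv2.imread('pics/s3.png'),(400,300))]))
```

```text
9.975 [0.4500391  0.03968767 0.40612373] [-0.09 -0.21  1.95  0.    1.4   1.2 ]
0.82 [247.9, 232.1] [0.468 0.068 0.007] [0.523 0.117 0.131]
0.75 [213.9, 303.7] [0.418 0.298 0.017] [0.472 0.354 0.141]
0.19 [250.7, 133.3] [ 0.684 -0.469 -0.   ] [ 0.82  -0.293  0.124]
w bh 0.93 [222.1, 111.3] [0.475 0.058 0.01 ] [0.53  0.112 0.131]
w bh 0.82 [18.9, 95.4] [0.424 0.289 0.013] [0.483 0.321 0.07 ]
w bh 0.67 [400.3, 100.4] [ 0.529 -0.103  0.025] [ 0.588 -0.047  0.062]
w dial 0.93 [400.9, 101.2] 3050
 circ ((0.5595869421958923, -0.07756729423999786), 0.029308782890439034)
 white 221 [ 0.575 -0.079  0.061]
w pipe [ 0.647 -0.096  0.106]
t bh 0.91 [146.2, 228.8] [0.422 0.291 0.019] [0.478 0.345 0.144]
t bh 0.46 [275.3, 194.0] [ 0.53  -0.106  0.024] [ 0.587 -0.049  0.064]
t bh 0.43 [138.7, 143.0] [0.693 0.31  0.012] [0.75  0.363 0.157]
t dial 0.87 [275.7, 193.0] 271
 circ ((0.5592008233070374, -0.07708026468753815), 0.02887541428208351)
 white 27 [ 0.574 -0.08   0.061]
t pipe [ 0.656 -0.095  0.159]
```

View pics/m3.png

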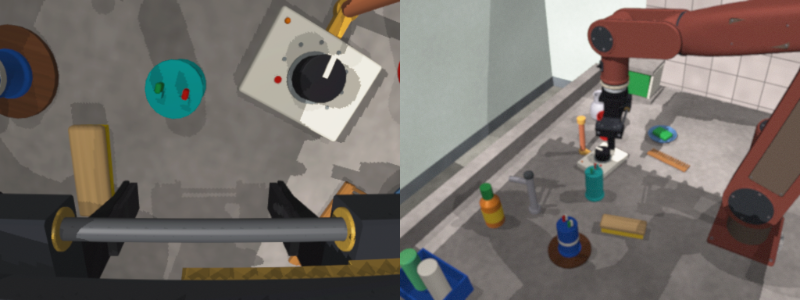

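The blue holder stands on the coaster, centred within 3 mm at (0.450,0.318). The dial is at (0.559,-0.077), its pointer yaw is -0.11 and the pipe direction -0.18, so it needs about 116° anticlockwise. I'll do it in two strokes, keeping the gripper body clear of the pipe.

Emit:
step_arm:
  plan:
    - [[1.4,-1.5,0,0,0,-9.5,1],[1.6,-1.7,0,0,0,-9.5,1],[1.6,-1.7,0,0,0,-9.5,1],[1.6,-1.7,0,0,0,-9.5,1],[1.6,-1.7,0,0,0,-9.5,1],[1.6,-1.7,0,0,0,-9.5,1],[1.5,-1.7,0,0,0,-9,1],[0,0,0,0,0,0,1]]

```text
clock: 11.48
eef_pos: [0.5597, -0.0786, 0.4064]
eef_rot: [0.907, -0.42, -0.0, 0.0]
ft_force: [-0.1, 0.5, -0.0]
width: 0.0872
gripper_force: 0.0
```

Emit:
step_arm:
  plan:
    - [[0,0,-4,0,0,0,1],[0,0,-4,0,0,0,1],[0,0,-4,0,0,0,1],[0,0,-3.5,0,0,0,1],[0,0,-2,0,0,0,1],[0,0,0,0,0,0,1],[0,0,0,0,0,0,1]]

```text
clock: 12.35
eef_pos: [0.5599, -0.0778, 0.2333]
eef_rot: [0.908, -0.42, 0.001, -0.0]
ft_force: [-0.0, 0.5, -0.3]
width: 0.0868
gripper_force: 0.0
```

Run:
```python
from h import *
o=get_obs();M=Ro.from_quat(o['eef_rot']).as_matrix();print(o['clock'],o['eef_pos'],np.round(o['joint_pos'],2),np.degrees(np.arctan2(M[1,1],M[0,1])),o['ft_force'])
```

```text
12.35 [ 0.55990015 -0.07777355  0.23331262] [-0.28  0.27  1.82  0.    1.06  2.16] -139.64151754399782 [-0.00210499  0.51722506 -0.28456085]
```

Emit:
step_arm:
  plan:
    - [[0,0,-1.2,0,0,0,1],[0,0,-0.8,0,0,0,1],[0,0,0,0,0,0,0.4],[0,0,0,0,0,0,0.4],[0,0,0,0,0,0,0.4],[0,0,0,0,0,0,0.4],[0,0,0,0,0,0,0.4]]
  squeeze: 15

```text
clock: 13.22
eef_pos: [0.5591, -0.078, 0.212]
eef_rot: [0.908, -0.42, -0.0, 0.0]
ft_force: [-1.7, -2.4, 4.1]
width: 0.0577
gripper_force: 15.0
```

Emit:
step_arm:
  plan:
    - [[0,0,0,0,0,10,0.4],[0,0,0,0,0,10,0.4],[0,0,0,0,0,10,0.4],[0,0,0,0,0,10,0.4],[0,0,0,0,0,10,0.4],[0,0,0,0,0,10,0.4],[0,0,0,0,0,10,0.4],[0,0,0,0,0,10,0.4]]

```text
clock: 14.22
eef_pos: [0.5591, -0.0774, 0.212]
eef_rot: [0.964, 0.264, 0.0, -0.0]
ft_force: [-2.5, 0.9, 3.3]
width: 0.0574
gripper_force: 15.0
```

Emit:
step_arm:
  plan:
    - [[0,0,0,0,0,0,0.4],[0,0,0,0,0,0,1],[0,0,0,0,0,0,1],[0,0,0,0,0,0,1],[0,0,0,0,0,0,1]]

```text
clock: 14.85
eef_pos: [0.5592, -0.0778, 0.2117]
eef_rot: [0.965, 0.261, 0.0, 0.0]
ft_force: [-0.3, -0.7, 0.5]
width: 0.085
gripper_force: 0.0
```

Run:
```python
from h import *
o=get_obs();M=Ro.from_quat(o['eef_rot']).as_matrix();print(o['clock'],o['eef_pos'],np.round(o['joint_pos'],2),np.degrees(np.arctan2(M[1,1],M[0,1])),o['ft_force'],o['width'])
```

```text
14.85 [ 0.5591801  -0.0777581   0.21166817] [-0.28  0.3   1.83 -0.    1.02  0.76] -59.71380737471014 [-0.28444813 -0.68104261  0.49573669] 0.08501129960964682
```

Second stroke: back 60°, grip, then turn 50° into the stop.

Emit:
step_arm:
  plan:
    - [[0,0,0,0,0,-10,1],[0,0,0,0,0,-10,1],[0,0,0,0,0,-10,1],[0,0,0,0,0,-10,1],[0,0,0,0,0,-10,1],[0,0,0,0,0,-10,1],[0,0,0,0,0,0,1]]

```text
clock: 15.72
eef_pos: [0.5592, -0.0778, 0.2117]
eef_rot: [0.967, -0.256, 0.0, 0.0]
ft_force: [0.2, -0.5, 0.1]
width: 0.0872
gripper_force: 0.0
```

Emit:
step_arm:
  plan:
    - [[0,0,0,0,0,0,0.4],[0,0,0,0,0,0,0.4],[0,0,0,0,0,0,0.4],[0,0,0,0,0,0,0.4],[0,0,0,0,0,0,0.4]]
  squeeze: 12

```text
clock: 16.35
eef_pos: [0.5591, -0.0778, 0.2118]
eef_rot: [0.967, -0.256, -0.0, 0.0]
ft_force: [-0.5, -0.4, 0.6]
width: 0.0575
gripper_force: 12.0
```

Emit:
step_arm:
  plan:
    - [[0,0,0,0,0,9,0.4],[0,0,0,0,0,9,0.4],[0,0,0,0,0,9,0.4],[0,0,0,0,0,6,0.4],[0,0,0,0,0,5,0.4],[0,0,0,0,0,5,0.4],[0,0,0,0,0,5,0.4],[0,0,0,0,0,0,0.4]]

```text
clock: 17.35
eef_pos: [0.5591, -0.0775, 0.2116]
eef_rot: [0.987, 0.159, 0.0, -0.0]
ft_force: [1.1, 1.4, -1.5]
width: 0.0579
gripper_force: 12.0
```

Run:
```python
from h import *
o=get_obs();M=Ro.from_quat(o['eef_rot']).as_matrix();print(o['clock'],o['eef_pos'],np.round(o['joint_pos'],2),np.degrees(np.arctan2(M[1,1],M[0,1])),o['ft_force'],o['torque'],o['width'])
```

```text
17.35 [ 0.55913809 -0.07751695  0.2115852 ] [-0.28  0.3   1.83  0.    1.02  0.97] -71.74055455202985 [ 1.06109226  1.37073853 -1.50660102] [ 0.28388196 -0.09054815 -0.05194046] 0.05787724084847966
```

Emit:
step_arm:
  plan:
    - [[0,0,0,0,0,5,0.4],[0,0,0,0,0,5,0.4],[0,0,0,0,0,5,0.4],[0,0,0,0,0,5,0.4]]

```text
clock: 17.85
eef_pos: [0.559, -0.0774, 0.2115]
eef_rot: [0.945, 0.328, 0.0, -0.001]
ft_force: [-0.0, 1.4, -1.6]
width: 0.0579
gripper_force: 12.0
```

Run:
```python
from h import *
o=get_obs();print(o['clock'],o['torque'])
```

```text
17.85 [ 0.24307068 -0.0552066  -0.6206522 ]
```

Emit:
step_arm:
  plan:
    - [[0,0,0,0,0,0,1],[0,0,0,0,0,0,1],[0,0,0,0,0,0,1],[0,0,0,0,0,0,1],[0,0,4,0,0,0,1],[0,0,5,0,0,0,1],[0,0,5,0,0,0,1],[0,0,5,0,0,0,1]]

```text
clock: 18.85
eef_pos: [0.5589, -0.0777, 0.4034]
eef_rot: [0.945, 0.328, 0.0, 0.0]
ft_force: [1.6, -0.0, -0.4]
width: 0.0871
gripper_force: 0.0
```

Emit:
step_arm:
  plan:
    - [[-3,3,0,0,0,0,1],[-4,4,0,0,0,0,1],[-3,4,0,0,0,0,1],[0,0,0,0,0,0,1],[0,0,0,0,0,0,1]]

```text
clock: 19.48
eef_pos: [0.4595, 0.0321, 0.4021]
eef_rot: [0.945, 0.328, 0.001, 0.001]
ft_force: [0.5, -0.1, -0.4]
width: 0.0871
gripper_force: 0.0
```

Run:
```python
from h import *
o=get_obs();p=snapshot('wrist');save(p,'w4');t=snapshot('top');save(t,'t4')
for n,p in(('w',p),('t',t)):
  for m in masks_of(p,'dial')[:1]:
    X,uv=cloud(p,m['pixels'],o);s=(X[:,2]>.05)&(X[:,2]<.07);X=X[s];uv=uv[s]
    c=np.array(cv2.minEnclosingCircle(X[:,:2].astype(np.float32))[0])
    b=(p['image'][uv[:,1],uv[:,0]].mean(1)>140)&(np.hypot(*(X[:,:2]-c).T)<.026);d=X[b].mean(0)[:2]-c;print(n,m['conf'],m['location'],c,b.sum(),d,'dial',2.1-(np.arctan2(d[1],d[0])+.18))
    u,v=map(int,m['location'])
    if n=='w': cv2.imwrite('pics/w4c.png',cv2.resize(cv2.imread('pics/w4.png')[max(0,v-90):v+90,max(0,u-100):u+100],None,fx=3,fy=3))
  for m in masks_of(p,'brush_holder')[:3]:
    X,_=cloud(p,m['pixels'],o);print(n,'bh',m['conf'],np.percentile(X,2,axis=0).round(3),np.percentile(X,98,axis=0).round(3))
```

```text
w 0.77 [400.4, 161.6] [ 0.55903888 -0.07785801] 155 [-0.00386279  0.01262942] dial 0.05238262411069705
w bh 0.61 [0.475 0.06  0.108] [0.528 0.112 0.131]
w bh 0.58 [0.421 0.288 0.013] [0.466 0.309 0.085]
t 0.56 [274.3, 193.4] [ 0.55917412 -0.07729412] 20 [-0.00488545  0.0105062 ] dial -0.08605928780664973
t bh 0.85 [0.421 0.291 0.021] [0.477 0.345 0.143]
```

View pics/w4c.png

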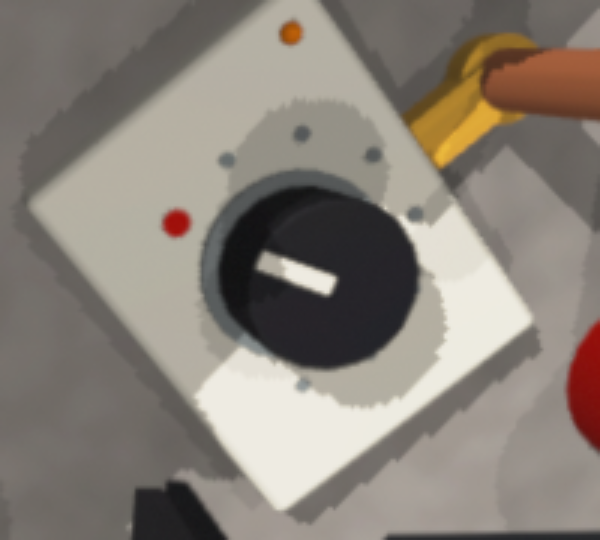

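The pointer at (295,272) aims at the red mark at (176,222). The torque rose to 0.62 N m at the stop, and the holder has not moved from the coaster. Handing in.

```bash
python3 -c "
from rig import *
print(finish_job())"
```

```text
the job is handed in; nothing more can be done
None
```

The blue toothbrush holder, which was the vessel against the control, stands upright on the coaster within about 3 mm of its centre. The dial was turned anticlockwise to its off stop and let go, and the job is handed in; no verdict came back.

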